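# Assemble a membrane filter head

## Robot

A 7-joint arm with a two-finger parallel gripper is mounted at the origin on the work surface. World frame = base frame: x ahead of the robot, y to its left, z up, the work surface at z = 0. Lengths are in m, angles in rad, forces in N, time in s.
With the tool pointing down it reaches from about 0.35 to 0.9 m from the base axis. Payload 8.1 kg.
Tool frame: the origin (TCP) lies between the finger pads; the fingertips stand 25 mm ahead of it and the grasp point (between the pads) lies 6 mm ahead of it (robot.tip_reach is the z of the fingertips in the tool frame, in m); z points along the fingers, y is the line along which they close (so a half turn about z gives the same grasp; the last joint's range is limited). The gripper opens to 85 mm and grips with 20 to 120 N. Pads are 22 mm wide; open, the fingers measure 114 mm over their backs; the gripper's body (76 mm by 85 mm) begins 54 mm behind the grasp point. The pads swing forward as they close: fully open they stand 13 mm farther back than shut.
Start: joints at [1.173, 0.434, 0.025, 1.573, -0.012, 1.134, -0.075], TCP at [0.182, -0.598, 0.256] pointing down, gripper open.
Joint ranges: [-2.62, 2.62], [-0.44, 2.09], [-1.27, 1.32], [0.08, 2.57], [-1.32, 4.46], [0.12, 2], [-2.74, 2.74]. Speed limits (rad/s): [2.22, 2.22, 3.01, 3.01, 3.14, 3.14, 3.14].

## Interface

Orientations are given as [roll, pitch, yaw] about the fixed x, y, z axes, in that order (R = Rz(yaw) Ry(pitch) Rx(roll)).
In Python, from station import get_state, imaging, robot gives the robot as it stands. The module is installed in compiled form; this text tells all that it offers.
- The arm moves only by the shell command python3 -m handwheel 'ROWS'. ROWS is JSON, a list of rows, each an object with "hand": the closure, from -1 (fully open) to 1 (shut); "slide": the shift along the world's x, y, z normalised to -1 to 1, where 1 is 0.04 m, a list of three; "roll": the turn about the world's z normalised to -1 to 1, where 1 is 2 pi rad. A call has 1 to 8 rows; each row shifts and turns the commanded pose from where the row before left it; what a row does not reach is not made up. A row lasts 1/12 s, in which the tool goes at most 41.7 mm and 7.16 degrees, less where a joint would pass 70% of its speed; a pose out of reach is approached as far as the arm can. A call with a number of a shift or a turn outside -1 to 1 is refused whole. A call with a gripper value outside its range is refused whole. The fingers move at their own pace and stop on an object; the grip force is fixed at half the most. Time passes only in rows, so rows that do not move let the fingers close. It gives the time, the measured TCP pose, the force, the opening and the grip force at its end, in the units of the state.
- get_state(): the state, without advancing time (a new reading comes with each control period).
- imaging.capture(name): name is "scene" or "top" or "wrist"; returns a dict with "image" (384x512x3 uint8, red, green, blue), "vertical_fov" (degrees; the focal length in pixels is half the picture's height over the tangent of half this angle, whatever the lens; pixels are square), "cx", "cy" (the principal point, pixels), "position" and "attitude" of the camera in the world; the wrist camera has in their place "tool_from_camera" (4x4, takes a point from camera to tool coordinates, whose origin is the TCP and whose axes are the flange's). Camera axes: x right, y up, looking along -z (the intrinsics and any distortion apply to the point x, -y, -z); pixel columns grow to the right and rows downward; lengths in m; the calibration is good to about 2 mm. The wrist camera is an equidistant fisheye: a pixel r from the principal point sees the ray r / f radians off the axis. A picture is of the moment at which its call begins: read the wrist's pose just before it. There is no depth.
- robot.job_done(): hands the job in; it is judged then, once.
Trained networks look in a picture, given as the dict that the camera call returned (one of the last four; its "shot" number tells which), for a name from the list of things; names that differ only in an ending like _2 or _b are one class to them, and where a whole thing is asked for, a point or a joint stands for the part that bears it (a point fixed in the world has none). Each returns a list of dicts, best first, with "score" (0 to 1); they miss things now and then, are a little off and sometimes report something else, mostly with a low value. They report only what shows in the picture. A call takes as long as a camera call. They do not tell look-alikes from the thing itself.
- imaging.search_frame(picture, thing): "position" ([x, y, z] in m, in the coordinates of the camera as it stood for that picture, good to about 4 mm: the middle of the surface that is visible of it).
The state is a dict: "clock": time; "joint_positions": joint angles; "joint_vel": joint speeds; "effort": joint torques, N m; "ee_pos": TCP position; "tool_rot": TCP orientation; "contact_force": force on the tool from outside, world axes, zero at the start; "wrist_torque": the same for the moment, N m; "gripper_width": finger opening in m; "grip_force": force on a finger pad.
Only numpy, scipy, OpenCV 4.12 (cv2) and the standard library are available. Lean on these libraries where they do the work, as an engineer would, in place of code of your own. Each camera call takes 0.05 s, during which the arm holds its last target. There are 200 camera calls.

## Task

Build the filter tower on the wider of the two filter bases: first the perforated screen, then the knurled collar, then the tall funnel, and last the cover with the knob, each set upright and fully home in the socket of the part below before the next is added. Leave the dishes and the bottle standing where they are, and let go of the finished tower.

Things in the scene. Friction and masses are not known exactly. Their poses are not given: they have to be found in the camera images.
- wide_base_mouth (a point): The wider of two steel filter bases, fixed to the bench: foot plate 86 mm in diameter, 6 mm high; round neck 54 mm in diameter, flat rim 40 mm above the bench; in its top a socket 46 mm in diameter, 10 mm deep. A short outlet pipe 15 mm above the bench sticks out along its x, within the plate. Origin: centre of the socket's mouth, level with the rim; z up.
- narrow_base_mouth (a point): The narrower filter base, not used in this job, fixed to the bench: foot plate 64 mm in diameter, neck 32 mm in diameter, rim 40 mm above the bench, socket 24 mm in diameter. Origin: centre of the socket's mouth, level with the rim; z up.
- screen_c (a point): Perforated screen, the lowest loose steel part, a disc with many small dark holes inside its rim. Round, upright, 21 mm high in all: solid tapered foot below (7 mm high, 38 mm diameter at its top, 31 at the bottom), then a body 54 mm in diameter, 14 high; open top socket 46 mm wide, 9 deep. Origin: on its axis half-way up, 10.5 mm above its underside; z up. Seated, the body rests on the base's rim: origin 3.5 mm above the base's.
- collar_c (a point): Knurled collar, steel ring with ribbed side and one large dark opening inside. Round, upright, 31 mm high in all: solid tapered foot below (7 mm high, 38 mm diameter at its top, 31 at the bottom), then a body 54 mm in diameter, 24 high; open top socket 46 mm wide, 18 deep. Origin: on its axis half-way up, 15.5 mm above its underside; z up. Seated, its body rests on the screen's rim: origin 19 mm above the screen's.
- funnel_c (a point): Funnel, the tall straight steel cup with three thin dark bands. Round, upright, 77 mm high in all: solid tapered foot below (7 mm high, 38 mm diameter at its top, 31 at the bottom), then a body 54 mm in diameter, 70 high; open top socket 46 mm wide, 65 deep. Origin: on its axis half-way up, 38.5 mm above its underside; z up. Seated, its body rests on the collar's rim: origin 47 mm above the collar's.
- cover_knob (a point): Cover with a black knob. Round, upright, 57 mm high in all: solid tapered foot below (7 mm high, 38 mm diameter at its top, 31 at the bottom), then a steel disc 54 mm in diameter, 6 thick, then the knob, 22 mm in diameter, 44 high. Origin: centre of the knob, on the axis, 35 mm above the underside; z up. Seated, its disc rests on the funnel's rim: origin 66.5 mm above the funnel's.
- dishes_c (a point): Bystander: a loose pile of three small culture dishes, clear with amber filling, 60 mm in diameter, 42 mm high. Origin: on the axis half-way up, 21 mm above the bench.
- media_bottle_c (a point): Bystander: a loose round glass bottle with a blue cap, 56 mm in diameter, 110 mm high, standing upright. Origin: on the axis half-way up, 55 mm above the bench.
Mind the look-alikes: they are no part of the job. What is shaped like the part that bears funnel_c but green or yellow is not meant.

How it is judged:
On the way, in this order (a step that is already met when the one before it is completed fails the run):
1. the perforated screen is seated in the wide base (z of screen_c in the frame of wide_base_mouth between 0.0005 and 0.0065 m and horizontal distance between screen_c and wide_base_mouth below 0.007 m and angle between screen_c's own z axis and vertical below 0.1 rad), for 0.2 s.
2. the knurled collar is seated on the screen (all of step 1 and z of collar_c in the frame of screen_c between 0.016 and 0.022 m and horizontal distance between collar_c and screen_c below 0.007 m and angle between collar_c's own z axis and vertical below 0.1 rad), for 0.2 s.
3. the funnel is seated on the collar (all of step 2 and z of funnel_c in the frame of collar_c between 0.044 and 0.05 m and horizontal distance between funnel_c and collar_c below 0.007 m and angle between funnel_c's own z axis and vertical below 0.1 rad), for 0.2 s.
4. the cover is seated on the funnel (all of step 3 and z of cover_knob in the frame of funnel_c between 0.0635 and 0.0695 m and horizontal distance between cover_knob and funnel_c below 0.007 m and angle between cover_knob's own z axis and vertical below 0.1 rad), for 0.2 s.
At the end, for the whole second after the job is handed in: Screen in the wide base, collar on the screen, funnel on the collar and cover on the funnel: each within 7 mm sideways and 3 mm in height of its seated place on the part below, within 0.1 rad of upright (all of step 4); the robot touches nothing.
It fails at once if the pile of dishes is pushed more than 30 mm or tipped (distance of dishes_c from where it was at the start of the episode above 0.03 m or angle between dishes_c's own z axis and vertical above 0.35 rad).
It fails at once if the bottle is pushed more than 30 mm or tipped (distance of media_bottle_c from where it was at the start of the episode above 0.03 m or angle between media_bottle_c's own z axis and vertical above 0.35 rad).
It also fails if it takes over 123 s, if anything falls off the work surface, if the arm or the gripper's body presses on something with over 40 N, if the wrist force passes 120 N, or if a joint passes its speed limit or range.

## Working session

There is one attempt and no reset: what is moved stays moved. The work goes in short steps, Python scripts to look and compute and a shell command to move; the robot and the scene stay as the last step left them, time stands still between calls to the robot, and variables do not carry over. Pictures are saved under pics/ and viewed, at most 14 in all, crops included, and the job is handed in when it is done.

```bash
mkdir -p pics; cat > h.py <<'E'
import numpy as np, cv2
from scipy.spatial.transform import Rotation as R
from station import get_state, imaging, robot
def save(c,n,crop=None,s=1):
    im=c["image"][:,:,::-1]
    if crop: x0,y0,x1,y1=crop; im=im[y0:y1,x0:x1]
    cv2.imwrite("pics/"+n,cv2.resize(im,None,fx=s,fy=s,interpolation=cv2.INTER_CUBIC))
def att(c):
    a=np.array(c["attitude"])
    if a.shape==(3,3): return a
    return R.from_euler("xyz",a).as_matrix() if a.size==3 else R.from_quat(a).as_matrix()
E
python3 - <<'E'
from h import *
for n in("scene","top"):
    c=imaging.capture(n); save(c,n+".png",s=1.5)
    print(n,{k:v for k,v in c.items() if k!="image"})
    for t in["wide_base_mouth","narrow_base_mouth","screen_c","collar_c","funnel_c","cover_knob","dishes_c","media_bottle_c"]:
        for r in imaging.search_frame(c,t)[:4]:
            p=np.array(r["position"]); f=192/np.tan(np.radians(c["vertical_fov"]/2))
            w=att(c)@p+np.array(c["position"])
            print(t,round(r["score"],2),w.round(3),"px",(c["cx"]+f*p[0]/-p[2]).round(),(c["cy"]-f*p[1]/-p[2]).round())
print(get_state())
E
```

```text
scene {'vertical_fov': 44.56175080641995, 'cx': 248.84526074900407, 'cy': 187.03689056733833, 'position': array([ 1.05269938, -0.17811303,  0.8622845 ]), 'attitude': array([0.60724898, 0.0119161 , 1.19611865]), 'shot': 1}
wide_base_mouth 0.73 [ 0.623 -0.293  0.016] px 117.0 286.0
narrow_base_mouth 0.74 [0.471 0.092 0.006] px 270.0 171.0
screen_c 0.73 [0.615 0.079 0.01 ] px 291.0 222.0
collar_c 0.95 [ 0.613 -0.091  0.012] px 215.0 248.0
funnel_c 0.85 [0.626 0.173 0.059] px 337.0 200.0
funnel_c 0.78 [0.532 0.193 0.064] px 325.0 161.0
funnel_c 0.55 [0.62  0.279 0.057] px 381.0 182.0
cover_knob 0.55 [ 0.482 -0.278  0.01 ] px 110.0 226.0
dishes_c 0.77 [0.476 0.273 0.037] px 344.0 141.0
media_bottle_c 0.57 [ 0.476 -0.105  0.082] px 184.0 179.0
top {'vertical_fov': 50.214093453377714, 'cx': 260.504199525676, 'cy': 190.1473429009493, 'position': array([0.37728785, 0.01178447, 0.93940092]), 'attitude': array([ 0.18906292,  0.00820538, -1.59055708]), 'shot': 2}
wide_base_mouth 0.91 [ 0.609 -0.284  0.009] px 388.0 165.0
narrow_base_mouth 0.87 [0.46  0.095 0.006] px 227.0 232.0
screen_c 0.68 [0.
[... 590 characters left out ...]
7342339,  0.43446641,  0.02502566,  1.57317392, -0.01159114,
        1.13400577, -0.07511655]), 'joint_vel': array([ 6.12556793e-04,  2.22292081e-04, -2.45840506e-04, -7.81454932e-04,
        9.12181426e-06, -2.37425970e-04,  6.65286721e-04]), 'effort': array([-7.79868355e-05, -6.70262575e+01,  1.02418609e+00, -3.16567469e+01,
        1.55900518e-02,  2.33759951e-03,  2.43406072e-05]), 'ee_pos': array([ 0.18154304, -0.59807918,  0.25635413]), 'tool_rot': array([3.14149866e+00, 2.27675203e-05, 2.94652247e-01]), 'contact_force': array([ 0.49472036, -0.95853868,  0.02041159]), 'wrist_torque': array([ 0.00509131, -0.01622202,  0.02584855]), 'grip_force': 0.0, 'gripper_width': 0.0854605534040431}
```

View pics/scene.png

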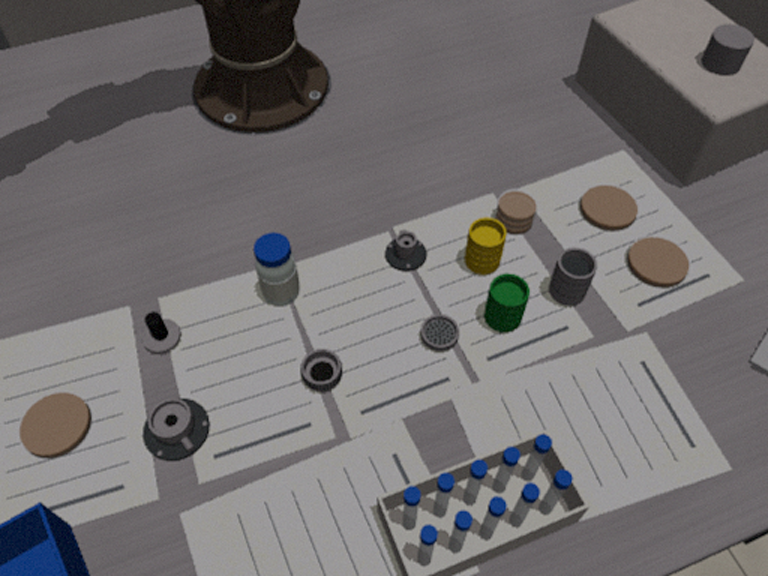

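View pics/top.png

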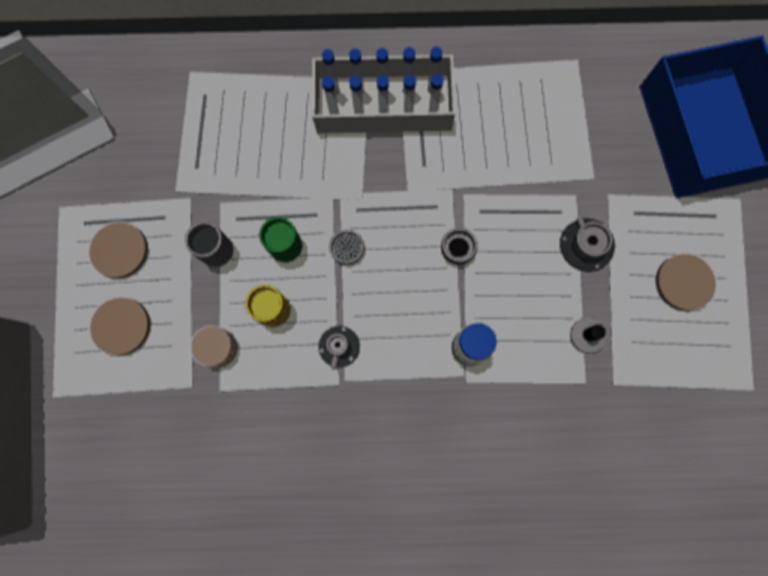

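The three parts that look like a funnel, by full-resolution scene pixel:
- **Green:** (337,200)
- **Yellow:** (325,161)
- **Grey steel with dark bands:** (381,182). This one fits, being steel and not coloured.

The screen is at (291,222), the collar at (215,248), the cover at (108,222), and the wide base at (117,284). I'll confirm in a crop and move to hover over the wide base for a wrist look.

```bash
python3 -m handwheel '[{"hand":-1,"slide":[0.35,0.25,0],"roll":0.01},{"hand":-1,"slide":[0.67,0.485,0],"roll":0.0169},{"hand":-1,"slide":[0.67,0.485,0],"roll":0.0169},{"hand":-1,"slide":[0.67,0.485,0],"roll":0.0169},{"hand":-1,"slide":[0.67,0.485,0],"roll":0.0169},{"hand":-1,"slide":[0.67,0.485,0],"roll":0.0169},{"hand":-1,"slide":[0.67,0.485,0],"roll":0.0169},{"hand":-1,"slide":[0.67,0.485,0],"roll":0.0169}]'
python3 -m handwheel '[{"hand":-1,"slide":[0.67,0.485,0],"roll":0.0169},{"hand":-1,"slide":[0.67,0.485,0],"roll":0.0169},{"hand":-1,"slide":[0.67,0.485,0],"roll":0.0169},{"hand":-1,"slide":[0.67,0.485,0],"roll":0.0169},{"hand":-1,"slide":[0.67,0.485,0],"roll":0.0069},{"hand":-1,"slide":[0.67,0.485,0],"roll":0},{"hand":-1,"slide":[0.67,0.485,0],"roll":0},{"hand":-1,"slide":[0.67,0.485,0],"roll":0}]'
python3 -m handwheel '[{"hand":-1,"slide":[0.3,0.2,0],"roll":0},{"hand":-1,"slide":[0,0,0],"roll":0}]'
cat >> h.py <<'E'
from scipy.optimize import least_squares
def wristcap():
    s=get_state(); c=imaging.capture("wrist")
    T=np.eye(4); T[:3,:3]=R.from_euler("xyz",s["tool_rot"]).as_matrix(); T[:3,3]=s["ee_pos"]
    c["W"]=T@np.array(c["tool_from_camera"]); return c,s
def foc(c): return 192/np.tan(np.radians(c["vertical_fov"]/2))
def proj(c,P):
    p=(np.atleast_2d(P)-c["W"][:3,3])@c["W"][:3,:3]; q=p*[1,-1,-1]
    n=np.hypot(q[:,0],q[:,1]); th=np.arctan2(n,q[:,2]); return np.c_[c["cx"]+foc(c)*th*q[:,0]/n,c["cy"]+foc(c)*th*q[:,1]/n]
def unproj(c,u,v,z):
    d=np.array([u-c["cx"],v-c["cy"]]); r=np.hypot(*d); th=r/foc(c)
    q=np.array([*(np.sin(th)*d/r),np.cos(th)])*[1,-1,-1]
    w=c["W"][:3,:3]@q; o=c["W"][:3,3]; return o+w*(z-o[2])/w[2]
def find(c,t):
    for r in imaging.search_frame(c,t)[:3]:
        w=c["W"][:3,:3]@np.array(r["position"])+c["W"][:3,3]
        print(t,round(r["score"],2),w.round(4),"px",proj(c,w).round(0)[0])
E
python3 - <<'E'
from h import *
c=imaging.capture("scene"); save(c,"crop.png",(190,110,420,270),3.4)
c,s=wristcap(); print({k:v for k,v in c.items() if k not in("image",)}); save(c,"w1.png",s=1.5)
print(s["ee_pos"],s["tool_rot"],s["joint_positions"].round(2),robot.tip_reach)
find(c,"wide_base_mouth"); find(c,"cover_knob")
E
```

```text
clock: 1.57
ee_pos: [0.3843, -0.4512, 0.2565]
tool_rot: [3.141, 0.0, 1.106]
contact_force: [0.5, -0.7, -0.2]
gripper_width: 0.0855
grip_force: 0.0
clock: 2.23
ee_pos: [0.5987, -0.2962, 0.2563]
tool_rot: [3.141, 0.0, 1.569]
contact_force: [1.0, -0.5, -0.3]
gripper_width: 0.0856
grip_force: 0.0
clock: 2.4
ee_pos: [0.6127, -0.2847, 0.256]
tool_rot: [3.14, -0.003, 1.575]
contact_force: [-0.1, 0.2, -0.3]
gripper_width: 0.0853
grip_force: 0.0
{'vertical_fov': 65.70646984690485, 'cx': 255.43398675262642, 'cy': 192.08668441267858, 'tool_from_camera': array([[-2.43246888e-04,  9.62798653e-01,  2.70219715e-01,
         6.83832994e-02],
       [ 9.99999738e-01,  4.18324689e-04, -5.90318224e-04,
        -1.92995208e-04],
       [-6.81397169e-04,  2.70219501e-01, -9.62798503e-01,
        -1.17900479e-01],
       [ 0.00000000e+00,  0.00000000e+00,  0.00000000e+00,
         1.00000000e+00]]), 'shot': 4, 'W': array([[ 9.99999146e-01, -9.13338643e-04, -9.35083309e-04,
         6.10437547e-01],
       [ 1.13145732e-03,  9.63038205e-01,  2.69362462e-01,
        -2.18973117e-01],
       [ 6.54501805e-04, -2.69363290e-01,  9.63038415e-01,
         3.73879099e-01],
       [ 0.00000000e+00,  0.00000000e+00,  0.00000000e+00,
         1.00000000e+00]])}
[ 0.6107213  -0.28725123  0.25591786] [-3.14156597e+00 -8.89194167e-04  1.57217161e+00] [ 0.58  0.55 -0.36  1.41  0.19  1.22  0.21] 0.025
wide_base_mouth 0.7 [ 0.6105 -0.2896  0.0197] px [255. 170.]
cover_knob 0.83 [ 0.4774 -0.2813  0.0133] px [151. 163.]
```

View pics/crop.png

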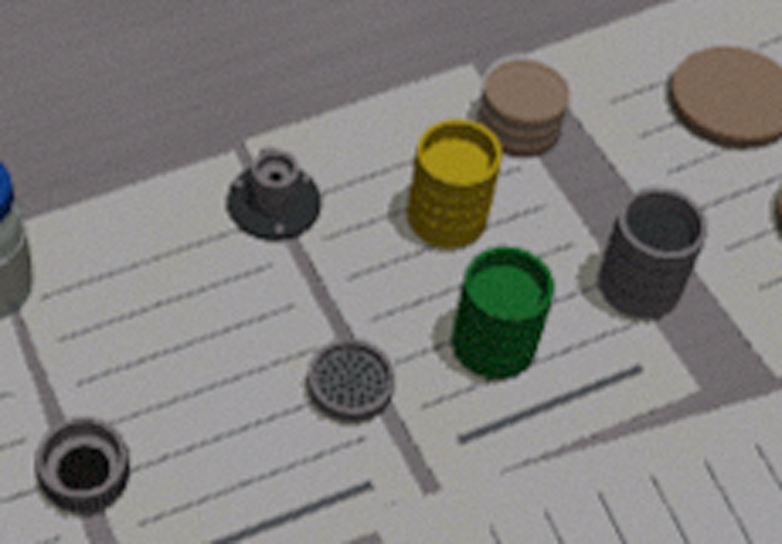

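View pics/w1.png

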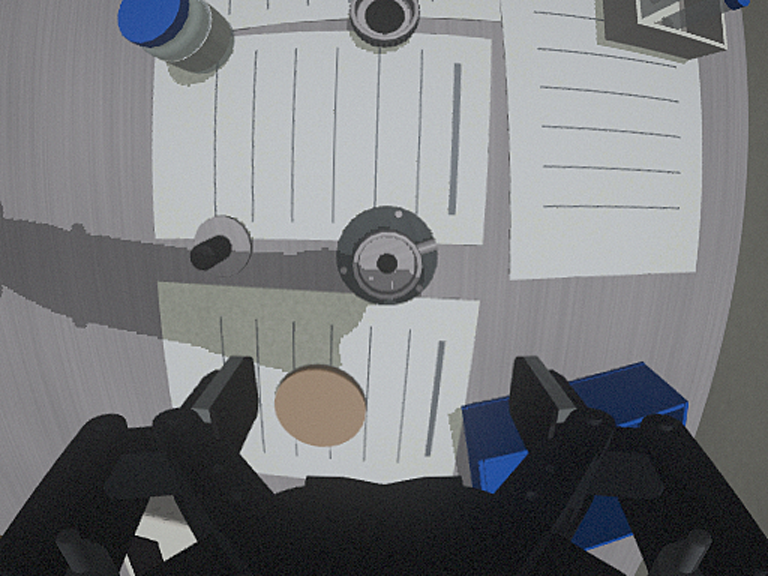

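The crop confirms three things: the dark-grey banded cup at right, crop (650,255), is the funnel and the green and yellow ones are decoys. The screen is at (350,380) and the collar at (83,465). The wrist view shows the wide base's rim centre at (387,260), the cover disc at (222,247) and the collar mouth at (384,15), all in the 1.5x picture.

Next I'll go over the screen with a raised path, well clear of the bottle.

```bash
python3 - <<'E'
from h import *
c,s=wristcap()
for n,u,v,z in [("base",388,260.5,.04),("coverdisc",222,247,.013),("collar",384,13,.031)]: print(n,unproj(c,u/1.5,v/1.5,z).round(4))
E
python3 -m handwheel '[{"hand":-1,"slide":[0,0.4,0],"roll":0},{"hand":-1,"slide":[0,0.8,0],"roll":0},{"hand":-1,"slide":[0,0.8,0],"roll":0},{"hand":-1,"slide":[0,0.8,0],"roll":0},{"hand":-1,"slide":[0,0.8,0],"roll":0},{"hand":-1,"slide":[0,0.8,0],"roll":0},{"hand":-1,"slide":[0,0.8,0],"roll":0},{"hand":-1,"slide":[0,0.8,0],"roll":0}]'
python3 -m handwheel '[{"hand":-1,"slide":[0,0.8,-0.5],"roll":0},{"hand":-1,"slide":[0,0.8,-0.7],"roll":0},{"hand":-1,"slide":[0,0.8,-0.7],"roll":0},{"hand":-1,"slide":[0,0.4,-0.7],"roll":0},{"hand":-1,"slide":[0,0,-0.4],"roll":0},{"hand":-1,"slide":[0,0,0],"roll":0},{"hand":-1,"slide":[0,0,0],"roll":0}]'
python3 - <<'E'
from h import *
c,s=wristcap(); save(c,"w2.png",s=1.5); print(s["ee_pos"],s["tool_rot"],s["joint_positions"].round(2))
find(c,"screen_c")
E
```

```text
base [ 0.6118 -0.2945  0.04  ]
coverdisc [ 0.4697 -0.2868  0.013 ]
collar [ 0.6096 -0.1002  0.031 ]
clock: 3.32
ee_pos: [0.6087, -0.048, 0.2567]
tool_rot: [3.141, 0.0, 1.568]
contact_force: [0.2, 0.7, 0.1]
gripper_width: 0.0853
grip_force: 0.0
clock: 3.9
ee_pos: [0.6089, 0.0609, 0.1373]
tool_rot: [-3.14, 0.001, 1.568]
contact_force: [1.2, -0.6, 0.8]
gripper_width: 0.0858
grip_force: 0.0
[0.60887554 0.06091834 0.13729304] [-3.14012675e+00  7.80835047e-04  1.56824744e+00] [ 0.09  0.57 -0.4   1.71  0.27  0.92 -0.43]
screen_c 0.85 [0.61   0.0788 0.0157] px [257. 172.]
```

View pics/w2.png

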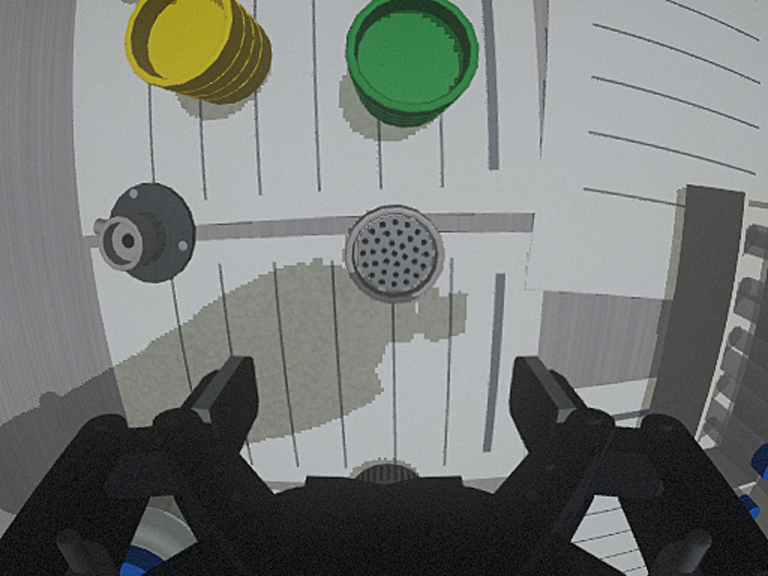

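The wrist picture shows the screen's rim centred at (394,252), with the green decoy at (412,60) and the yellow one further off. The fingers will close along x, so neither is in the way.

```bash
python3 - <<'E'
from h import *
c,s=wristcap()
p=unproj(c,394.5/1.5,252.5/1.5,.019); print(p, (p-s["ee_pos"])/.04, (0.032-s["ee_pos"][2])/.04)
# check projected outline vs seen
a=np.linspace(0,2*np.pi,361); q=proj(c,np.c_[p[0]+.027*np.cos(a),p[1]+.027*np.sin(a),0*a+.021])*1.5
print(q.min(0),q.max(0))
E
```

```text
[0.61684436 0.08219996 0.019     ] [ 0.16154414  0.54120785 -3.00019896] -2.6751989597837365
[344.56052951 203.22639602] [444.34138777 301.08531934]
```

```bash
python3 -m handwheel '[{"hand":-1,"slide":[0.19,0.53,-0.3],"roll":0},{"hand":-1,"slide":[0,0,-0.7],"roll":0},{"hand":-1,"slide":[0,0,-0.7],"roll":0},{"hand":-1,"slide":[0,0,-0.6],"roll":0},{"hand":-1,"slide":[0,0,-0.4],"roll":0},{"hand":-1,"slide":[0,0,0],"roll":0},{"hand":-1,"slide":[0,0,0],"roll":0}]'
python3 - <<'E'
from h import *
c,s=wristcap(); save(c,"w3.png",(80,60,430,320),2); print(s["ee_pos"],s["contact_force"])
E
python3 -m handwheel '[{"hand":1,"slide":[0,0,0],"roll":0},{"hand":1,"slide":[0,0,0],"roll":0},{"hand":1,"slide":[0,0,0],"roll":0},{"hand":1,"slide":[0,0,0],"roll":0},{"hand":1,"slide":[0,0,0],"roll":0},{"hand":1,"slide":[0,0,0],"roll":0}]'
python3 - <<'E'
from h import *
c,s=wristcap(); save(c,"w4.png",(80,60,430,320),2)
E
```

```text
clock: 4.63
ee_pos: [0.6176, 0.0822, 0.0302]
tool_rot: [3.141, 0.0, 1.568]
contact_force: [0.6, 0.8, 1.1]
gripper_width: 0.0855
grip_force: 0.0
[0.61757828 0.08219921 0.0301596 ] [0.56830065 0.75411833 1.07798388]
clock: 5.18
ee_pos: [0.6179, 0.0829, 0.0315]
tool_rot: [3.139, 0.0, 1.569]
contact_force: [-4.4, -1.7, 13.1]
gripper_width: 0.0514
grip_force: 60.7
```

View pics/w4.png

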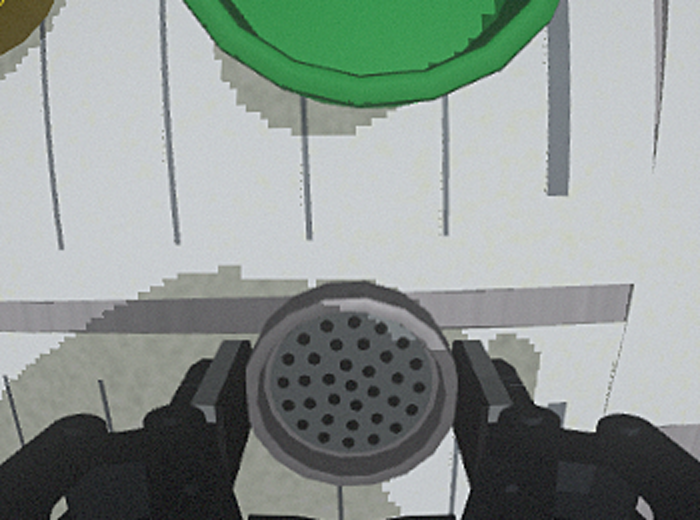

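The screen is between the pads, but the force reading suggests the fingertips are pressing on the bench. I'll open, rise 5 mm and regrip, so the tips stay nearer the body.

```bash
python3 -m handwheel '[{"hand":-1,"slide":[0,0,0],"roll":0},{"hand":-1,"slide":[0,0,0],"roll":0},{"hand":-1,"slide":[0,0,0.06],"roll":0},{"hand":-1,"slide":[0,0,0.06],"roll":0},{"hand":-1,"slide":[0,0,0],"roll":0}]'
python3 -m handwheel '[{"hand":1,"slide":[0,0,0],"roll":0},{"hand":1,"slide":[0,0,0],"roll":0},{"hand":1,"slide":[0,0,0],"roll":0},{"hand":1,"slide":[0,0,0],"roll":0},{"hand":1,"slide":[0,0,0],"roll":0},{"hand":1,"slide":[0,0,0],"roll":0}]'
python3 -m handwheel '[{"hand":1,"slide":[0,0,0.1],"roll":0},{"hand":1,"slide":[0,0,0.4],"roll":0},{"hand":1,"slide":[0,0,0.5],"roll":0},{"hand":1,"slide":[0,0,0.5],"roll":0},{"hand":1,"slide":[0,0,0],"roll":0},{"hand":1,"slide":[0,0,0],"roll":0}]'
python3 - <<'E'
from h import *
c,s=wristcap(); save(c,"w5.png",(80,60,430,320),2)
E
```

```text
clock: 5.65
ee_pos: [0.6175, 0.083, 0.0348]
tool_rot: [3.141, -0.0, 1.569]
contact_force: [0.6, -0.4, -0.5]
gripper_width: 0.0854
grip_force: 0.0
clock: 6.15
ee_pos: [0.6172, 0.0829, 0.0349]
tool_rot: [3.141, 0.0, 1.569]
contact_force: [-1.8, -0.7, 8.2]
gripper_width: 0.0507
grip_force: 61.1
clock: 6.65
ee_pos: [0.6178, 0.083, 0.0953]
tool_rot: [3.139, -0.0, 1.569]
contact_force: [0.1, 0.9, -1.5]
gripper_width: 0.0505
grip_force: 62.6
```

View pics/w5.png

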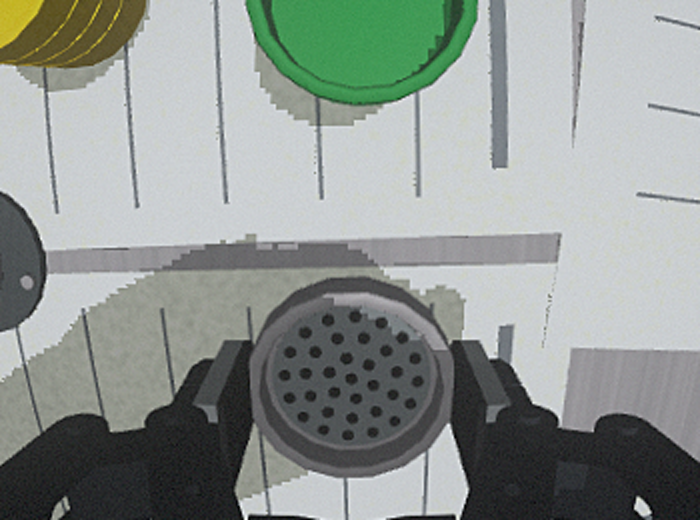

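```bash
python3 - <<'E'
from h import *
c,s=wristcap()
p0=unproj(c,256.3,248.5,.0813); a=np.linspace(0,2*np.pi,361)
f=lambda x:proj(c,np.c_[x[0]+.027*np.cos(a),x[1]+.027*np.sin(a),0*a+x[2]])
obs=np.array([80+250/2,80+455/2,60+278/2,60+476/2])
r=least_squares(lambda x:(lambda q:np.array([q[:,0].min(),q[:,0].max(),q[:,1].min(),q[:,1].max()])-obs)(f(x)),[*p0[:2],.0813])
print(p0,r.x,r.cost,s["ee_pos"],p0-s["ee_pos"])
find(c,"screen_c")
E
```

```text
[0.61737652 0.08576559 0.0813    ] [0.61737428 0.08212485 0.07811455] 8.816890264008515 [0.61706485 0.08271119 0.094143  ] [ 0.00031167  0.0030544  -0.012843  ]
screen_c 0.75 [0.6148 0.0818 0.0768] px [251. 252.]
```

```bash
python3 -m handwheel '[{"hand":1,"slide":[0,-0.3,0.4],"roll":0},{"hand":1,"slide":[0,-0.6,0.6],"roll":0},{"hand":1,"slide":[0,-0.8,0.6],"roll":0},{"hand":1,"slide":[-0.1,-0.8,0.6],"roll":0},{"hand":1,"slide":[0,-0.8,0.6],"roll":0},{"hand":1,"slide":[0,-0.8,0.6],"roll":0},{"hand":1,"slide":[0,-0.8,0.4],"roll":0},{"hand":1,"slide":[0,-0.8,0],"roll":0}]'
python3 -m handwheel '[{"hand":1,"slide":[0,-0.8,0],"roll":0},{"hand":1,"slide":[0,-0.8,0],"roll":0},{"hand":1,"slide":[0,-0.8,0],"roll":0},{"hand":1,"slide":[0,-0.8,0],"roll":0},{"hand":1,"slide":[0,-0.5,0],"roll":0},{"hand":1,"slide":[0,0,0],"roll":0},{"hand":1,"slide":[0,0,0],"roll":0}]'
python3 - <<'E'
from h import *
c,s=wristcap(); save(c,"w6.png",(150,60,400,310),2.4); print(s["ee_pos"]); find(c,"wide_base_mouth"); find(c,"screen_c")
E
```

```text
clock: 7.47
ee_pos: [0.6143, -0.1468, 0.2493]
tool_rot: [3.137, 0.001, 1.569]
contact_force: [1.4, -0.3, -0.5]
gripper_width: 0.051
grip_force: 62.8
clock: 8.05
ee_pos: [0.6122, -0.2947, 0.2445]
tool_rot: [-3.139, -0.001, 1.566]
contact_force: [0.6, -0.3, -0.3]
gripper_width: 0.0506
grip_force: 62.7
[ 0.61219954 -0.29472631  0.24445572]
wide_base_mouth 0.65 [ 0.6082 -0.2898  0.0179] px [252. 165.]
screen_c 0.76 [ 0.6098 -0.2984  0.2269] px [251. 256.]
```

View pics/w6.png

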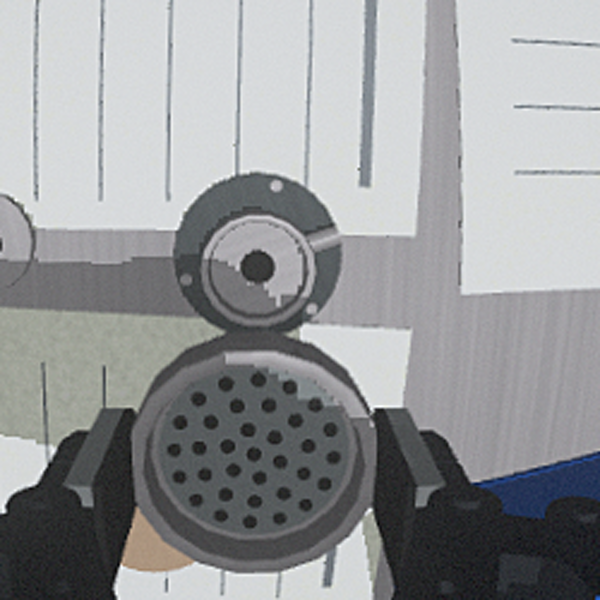

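The picture shows the base rim centred at (258,270) and the held screen level, centred at (254,452), with nothing in between.

```bash
cat >> h.py <<'E'
def ring(c,box,z,rad=.027,fitz=False):
    "box=[umin,umax,vmin,vmax] full px; returns centre of horizontal circle at height z"
    a=np.linspace(0,2*np.pi,361); b=np.array(box,float)
    f=lambda x:proj(c,np.c_[x[0]+rad*np.cos(a),x[1]+rad*np.sin(a),0*a+z])
    p0=unproj(c,(b[0]+b[1])/2,(b[2]+b[3])/2,z)
    r=least_squares(lambda x:(lambda q:np.array([q[:,0].min(),q[:,0].max(),q[:,1].min(),q[:,1].max()])-b)(f(x)),p0[:2])
    return r.x,r.fun
E
python3 - <<'E'
from h import *
c,s=wristcap(); print(s["ee_pos"])
print("base",ring(c,[150+201/2.4,150+316/2.4,60+212/2.4,60+328/2.4],.04))
print("scr",ring(c,[150+132/2.4,150+377/2.4,60+332/2.4,60+572/2.4],s["ee_pos"][2]-.0139))
E
```

```text
[ 0.61336176 -0.29125146  0.24562605]
base (array([ 0.61576136, -0.29120957]), array([-0.27997785,  0.28029624,  0.44939023, -0.4695322 ]))
scr (array([ 0.61354158, -0.29075812]), array([-3.01057108,  3.01419283,  1.85758163, -2.00554588]))
```

```bash
python3 -m handwheel '[{"hand":1,"slide":[0.05,0,-0.4],"roll":0},{"hand":1,"slide":[0,0,-0.7],"roll":0},{"hand":1,"slide":[0,0,-0.7],"roll":0},{"hand":1,"slide":[0,0,-0.7],"roll":0},{"hand":1,"slide":[0,0,-0.7],"roll":0},{"hand":1,"slide":[0,0,-0.5],"roll":0},{"hand":1,"slide":[0,0,-0.2],"roll":0},{"hand":1,"slide":[0,0,0],"roll":0}]'
python3 -m handwheel '[{"hand":1,"slide":[0,0,-0.1],"roll":0},{"hand":1,"slide":[0,0,-0.1],"roll":0},{"hand":1,"slide":[0,0,-0.1],"roll":0},{"hand":1,"slide":[0,0,-0.1],"roll":0},{"hand":1,"slide":[0,0,0],"roll":0}]'
python3 - <<'E'
from h import *
c,s=wristcap(); save(c,"w7.png",(110,60,400,310),2.4); print(s["ee_pos"],s["contact_force"])
E
```

```text
clock: 8.92
ee_pos: [0.6142, -0.2917, 0.0882]
tool_rot: [-3.138, -0.002, 1.571]
contact_force: [0.2, -0.7, -0.8]
gripper_width: 0.0507
grip_force: 62.7
clock: 9.33
ee_pos: [0.615, -0.2932, 0.074]
tool_rot: [-3.141, -0.0, 1.569]
contact_force: [-0.8, -0.1, -1.6]
gripper_width: 0.0507
grip_force: 62.7
[ 0.61497514 -0.29315097  0.07395702] [-0.84501212 -0.10644756 -1.58015962]
```

View pics/w7.png

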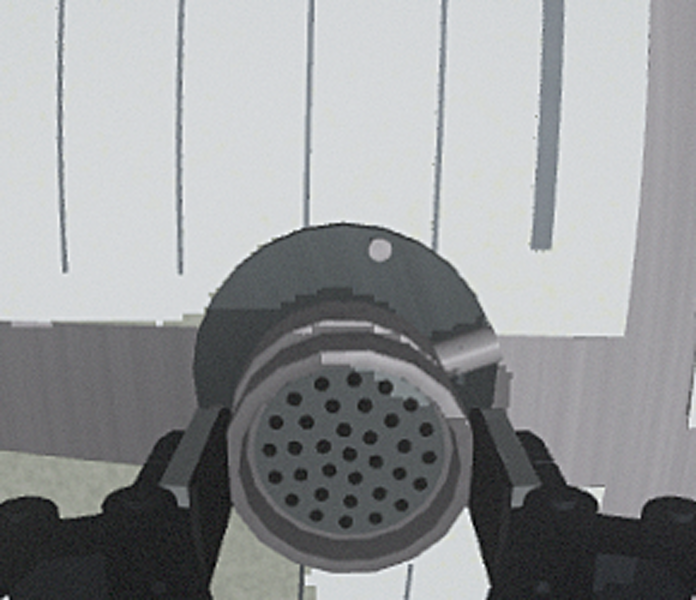

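```bash
python3 - <<'E'
from h import *
c,s=wristcap(); print(s["ee_pos"])
a=np.linspace(0,2*np.pi,721)
def box(x,y,z,r):
    q=proj(c,np.c_[x+r*np.cos(a),y+r*np.sin(a),0*a+z]); q=(q-[110,60])*2.4; return q.min(0),q.max(0)
x,y,z=s["ee_pos"]
print("plate if centred",box(x,y,.006,.043)); print("rim",box(x,y,.04,.027)); print("scr",box(x,y,z-.0139,.027))
E
```

```text
[ 0.6150041  -0.29318477  0.07417413]
plate if centred (array([196.44628979, 218.5011607 ]), array([502.28219971, 506.64385791]))
rim (array([234.34189075, 311.34594291]), array([464.67506105, 521.48924801]))
scr (array([220.03478971, 338.8507946 ]), array([479.18208334, 568.7718744 ]))
```

Aligned to within about 1 mm. Lowering onto the rim and releasing.

```bash
python3 -m handwheel '[{"hand":1,"slide":[0,0,-0.05],"roll":0},{"hand":1,"slide":[0,0,-0.05],"roll":0},{"hand":1,"slide":[0,0,0],"roll":0}]'
python3 -m handwheel '[{"hand":1,"slide":[0,0,-0.05],"roll":0},{"hand":1,"slide":[0,0,0],"roll":0}]'
python3 -m handwheel '[{"hand":-1,"slide":[0,0,0],"roll":0},{"hand":-1,"slide":[0,0,0],"roll":0},{"hand":-1,"slide":[0,0,0],"roll":0},{"hand":-1,"slide":[0,0,0.3],"roll":0},{"hand":-1,"slide":[0,0,0.6],"roll":0},{"hand":-1,"slide":[0,0,0.6],"roll":0},{"hand":-1,"slide":[0,0,0],"roll":0},{"hand":-1,"slide":[0,0,0],"roll":0}]'
python3 - <<'E'
from h import *
c,s=wristcap(); save(c,"w8.png",(110,60,400,310),2.4); print(s["ee_pos"]); find(c,"screen_c")
E
```

```text
clock: 9.68
ee_pos: [0.615, -0.2931, 0.0699]
tool_rot: [-3.141, -0.0, 1.569]
contact_force: [0.3, 0.2, -1.0]
gripper_width: 0.0508
grip_force: 62.7
clock: 9.85
ee_pos: [0.6152, -0.2932, 0.0681]
tool_rot: [3.141, 0.0, 1.569]
contact_force: [1.5, -0.0, -0.3]
gripper_width: 0.0509
grip_force: 62.7
clock: 10.52
ee_pos: [0.6164, -0.2935, 0.1309]
tool_rot: [3.138, 0.002, 1.569]
contact_force: [-0.2, -0.5, -1.2]
gripper_width: 0.0853
grip_force: 0.0
[ 0.61644619 -0.29350249  0.13093342]
screen_c 0.86 [ 0.614  -0.2949  0.0496] px [252. 211.]
screen_c 0.58 [ 0.4789 -0.2804  0.0125] px [101. 180.]
```

View pics/w8.png

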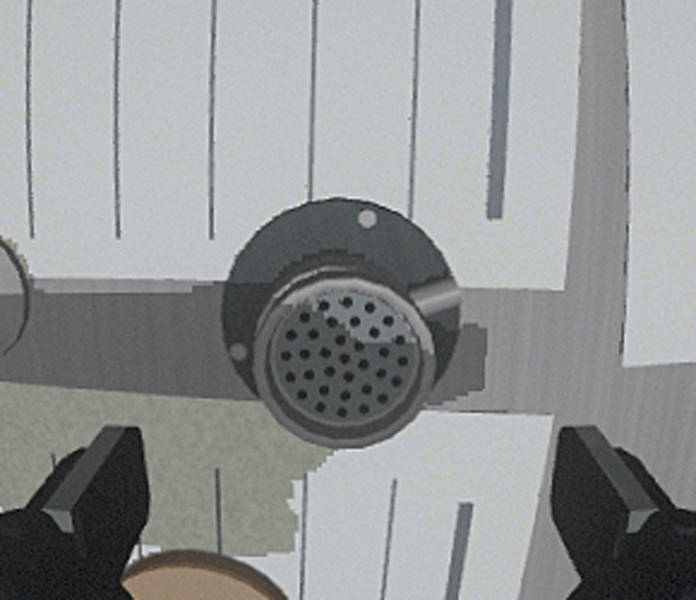

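The screen sits level in the base, rim centred at (344,356). Next, hover over the collar.

```bash
python3 - <<'E'
from h import *
c,s=wristcap(); print(s["ee_pos"])
print("scr",ring(c,[110+252/2.4,110+437/2.4,60+264/2.4,60+449/2.4],.054))
E
python3 -m handwheel '[{"hand":-1,"slide":[0,0.3,0.2],"roll":0},{"hand":-1,"slide":[0,0.8,0],"roll":0},{"hand":-1,"slide":[-0.1,0.8,0],"roll":0},{"hand":-1,"slide":[0,0.8,0],"roll":0},{"hand":-1,"slide":[0,0.8,0],"roll":0},{"hand":-1,"slide":[0,0.8,0],"roll":0},{"hand":-1,"slide":[0,0.4,0],"roll":0},{"hand":-1,"slide":[0,0,0],"roll":0}]'
python3 -m handwheel '[{"hand":-1,"slide":[0,0,0],"roll":0},{"hand":-1,"slide":[0,0,0],"roll":0}]'
python3 - <<'E'
from h import *
c,s=wristcap(); save(c,"w9.png",(110,60,400,310),2.4); print(s["ee_pos"]); find(c,"collar_c")
E
```

```text
[ 0.61490646 -0.29314343  0.12835751]
scr (array([ 0.6135061 , -0.29148827]), array([-0.73009813,  0.72949727,  1.31351543, -1.4910205 ]))
clock: 11.33
ee_pos: [0.6109, -0.0978, 0.1365]
tool_rot: [-3.141, -0.004, 1.577]
contact_force: [-0.4, 0.4, -0.1]
gripper_width: 0.0852
grip_force: 0.0
clock: 11.5
ee_pos: [0.6109, -0.1057, 0.1362]
tool_rot: [-3.141, 0.001, 1.569]
contact_force: [-0.0, -0.5, -0.4]
gripper_width: 0.0852
grip_force: 0.0
[ 0.610918   -0.10569879  0.13615922]
collar_c 0.64 [ 0.6124 -0.0958  0.0142] px [257. 182.]
```

View pics/w9.png

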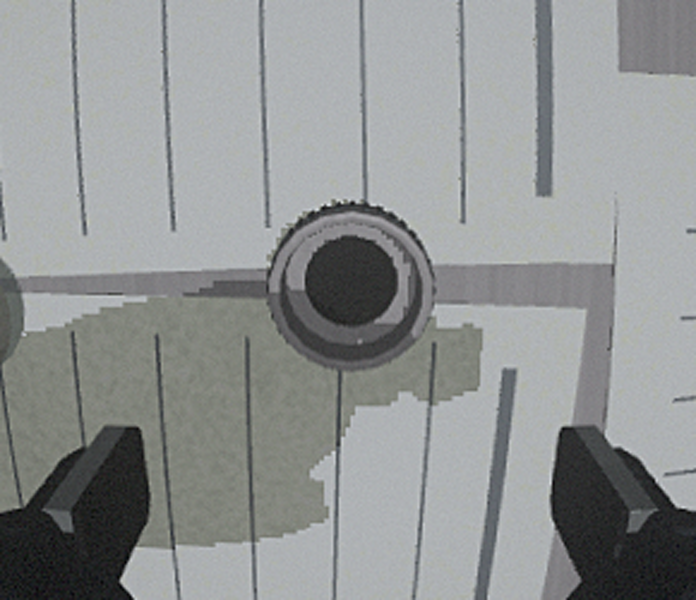

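The collar's rim is centred near (351,289); the bottle edge is at the far left, out of the way of the gripper.

```bash
python3 - <<'E'
from h import *
c,s=wristcap(); print(s["ee_pos"])
r=ring(c,[110+269/2.4,110+434/2.4,60+208/2.4,60+371/2.4],.031); print(r,(r[0]-s["ee_pos"][:2])/.04, (0.040-s["ee_pos"][2])/.04)
E
```

```text
[ 0.61093224 -0.10666333  0.13605772]
(array([ 0.61168565, -0.09250834]), array([-0.47473117,  0.47562909,  0.09441841, -0.07544596])) [0.0188351  0.35387487] -2.401442886432427
```

```bash
python3 -m handwheel '[{"hand":-1,"slide":[0.02,0.35,-0.3],"roll":0},{"hand":-1,"slide":[0,0,-0.7],"roll":0},{"hand":-1,"slide":[0,0,-0.7],"roll":0},{"hand":-1,"slide":[0,0,-0.5],"roll":0},{"hand":-1,"slide":[0,0,-0.2],"roll":0},{"hand":-1,"slide":[0,0,0],"roll":0},{"hand":-1,"slide":[0,0,0],"roll":0}]'
python3 -m handwheel '[{"hand":1,"slide":[0,0,0],"roll":0},{"hand":1,"slide":[0,0,0],"roll":0},{"hand":1,"slide":[0,0,0],"roll":0},{"hand":1,"slide":[0,0,0],"roll":0},{"hand":1,"slide":[0,0,0],"roll":0},{"hand":1,"slide":[0,0,0],"roll":0}]'
python3 -m handwheel '[{"hand":1,"slide":[0,0,0.1],"roll":0},{"hand":1,"slide":[0,0,0.5],"roll":0},{"hand":1,"slide":[0,0,0.7],"roll":0},{"hand":1,"slide":[0,0,0.7],"roll":0},{"hand":1,"slide":[0,0,0.5],"roll":0},{"hand":1,"slide":[0,0,0],"roll":0},{"hand":1,"slide":[0,0,0],"roll":0}]'
python3 - <<'E'
from h import *
c,s=wristcap(); save(c,"w10.png",(110,60,400,310),2.4); print(s["ee_pos"]); find(c,"collar_c")
E
```

```text
clock: 12.23
ee_pos: [0.6122, -0.0917, 0.0406]
tool_rot: [-3.142, 0.0, 1.568]
contact_force: [-1.0, 0.3, 0.2]
gripper_width: 0.0858
grip_force: 0.0
clock: 12.73
ee_pos: [0.6127, -0.0913, 0.042]
tool_rot: [3.14, 0.001, 1.569]
contact_force: [-2.3, -0.2, 7.9]
gripper_width: 0.051
grip_force: 62.0
clock: 13.32
ee_pos: [0.6127, -0.0912, 0.1419]
tool_rot: [3.139, 0.0, 1.569]
contact_force: [-0.9, 0.6, -2.4]
gripper_width: 0.0508
grip_force: 63.1
[ 0.61269744 -0.09121799  0.14185061]
collar_c 0.83 [ 0.6128 -0.0954  0.1178] px [256. 251.]
```

```bash
python3 -m handwheel '[{"hand":1,"slide":[0.05,-0.42,0],"roll":0},{"hand":1,"slide":[0,-0.8,0],"roll":0},{"hand":1,"slide":[0,-0.8,0],"roll":0},{"hand":1,"slide":[0,-0.8,0],"roll":0},{"hand":1,"slide":[0,-0.8,0],"roll":0},{"hand":1,"slide":[0,-0.8,0],"roll":0},{"hand":1,"slide":[0,-0.6,0],"roll":0},{"hand":1,"slide":[0,0,0],"roll":0}]'
python3 -m handwheel '[{"hand":1,"slide":[0,0,-0.3],"roll":0},{"hand":1,"slide":[0,0,-0.4],"roll":0},{"hand":1,"slide":[0,0,-0.3],"roll":0},{"hand":1,"slide":[0,0,-0.12],"roll":0},{"hand":1,"slide":[0,0,0],"roll":0},{"hand":1,"slide":[0,0,0],"roll":0}]'
python3 - <<'E'
from h import *
c,s=wristcap(); save(c,"w11.png",(110,60,400,310),2.4); print(s["ee_pos"])
a=np.linspace(0,2*np.pi,721)
def box(x,y,z,r):
    q=proj(c,np.c_[x+r*np.cos(a),y+r*np.sin(a),0*a+z]); q=(q-[110,60])*2.4; return q.min(0).round(),q.max(0).round()
x,y,z=s["ee_pos"]
print("plate if centred",box(x,y,.006,.043)); print("scr",box(x,y,.054,.027)); print("collar",box(x,y,z-.011,.027))
E
```

```text
clock: 14.08
ee_pos: [0.6113, -0.2999, 0.138]
tool_rot: [-3.138, 0.003, 1.561]
contact_force: [-0.9, -1.1, -2.3]
gripper_width: 0.0507
grip_force: 63.1
clock: 14.58
ee_pos: [0.614, -0.291, 0.095]
tool_rot: [-3.141, -0.001, 1.57]
contact_force: [-0.1, -0.3, -1.1]
gripper_width: 0.0511
grip_force: 63.1
[ 0.61395432 -0.29103685  0.09495581]
plate if centred (array([210., 209.]), array([489., 474.]))
scr (array([239., 304.]), array([461., 508.]))
collar (array([218., 343.]), array([482., 576.]))
```

View pics/w11.png

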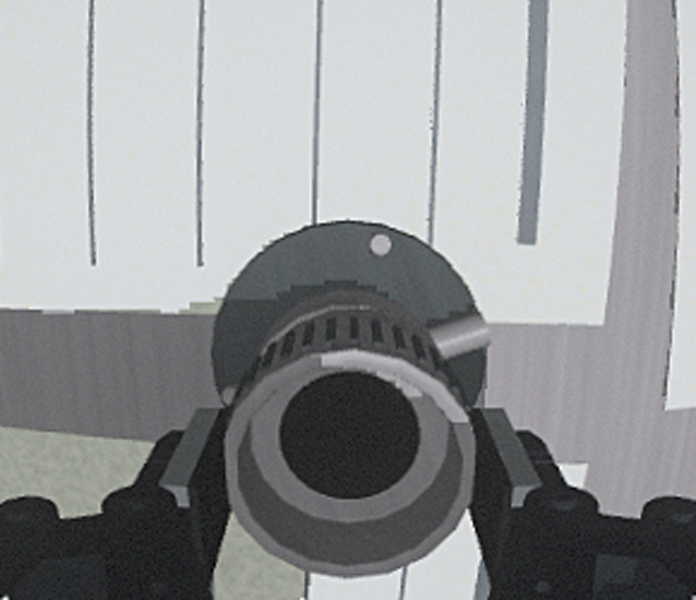

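The collar is level above the screen, with its knurl in view. The foot plate's edge shows it about 2–3 mm too far in +y, so I'll shift −2 mm, lower and release.

```bash
python3 -m handwheel '[{"hand":1,"slide":[0.01,-0.05,0],"roll":0},{"hand":1,"slide":[0,0,-0.05],"roll":0},{"hand":1,"slide":[0,0,-0.05],"roll":0},{"hand":1,"slide":[0,0,0],"roll":0},{"hand":1,"slide":[0,0,0],"roll":0}]'
python3 -m handwheel '[{"hand":1,"slide":[0,0,-0.05],"roll":0},{"hand":1,"slide":[0,0,0],"roll":0},{"hand":1,"slide":[0,0,0],"roll":0}]'
```

```text
clock: 15.05
ee_pos: [0.6143, -0.2939, 0.0914]
tool_rot: [-3.141, -0.0, 1.569]
contact_force: [-0.2, -0.9, -1.1]
gripper_width: 0.051
grip_force: 63.1
clock: 15.3
ee_pos: [0.6143, -0.2939, 0.0893]
tool_rot: [-3.141, -0.0, 1.569]
contact_force: [-0.4, -1.0, -1.4]
gripper_width: 0.0508
grip_force: 63.1
```

```bash
python3 -m handwheel '[{"hand":-1,"slide":[0,0,0],"roll":0},{"hand":-1,"slide":[0,0,0],"roll":0},{"hand":-1,"slide":[0,0,0],"roll":0},{"hand":-1,"slide":[0,0,0.3],"roll":0},{"hand":-1,"slide":[0,0,0.6],"roll":0},{"hand":-1,"slide":[0,0,0.6],"roll":0},{"hand":-1,"slide":[0,0,0],"roll":0},{"hand":-1,"slide":[0,0,0],"roll":0}]'
python3 -m handwheel '[{"hand":-1,"slide":[0,0,0],"roll":0},{"hand":-1,"slide":[0,0,0],"roll":0}]'
python3 - <<'E'
from h import *
c,s=wristcap(); save(c,"w12.png",(110,60,400,310),2.4); print(s["ee_pos"]); find(c,"collar_c")
c=imaging.capture("scene"); save(c,"s2.png",(80,230,150,320),6)
E
```

```text
clock: 15.97
ee_pos: [0.6157, -0.2943, 0.1522]
tool_rot: [3.138, 0.002, 1.569]
contact_force: [-0.4, 0.3, -0.6]
gripper_width: 0.0851
grip_force: 0.0
clock: 16.13
ee_pos: [0.6138, -0.2938, 0.1488]
tool_rot: [-3.14, -0.0, 1.569]
contact_force: [-0.7, -0.0, 0.4]
gripper_width: 0.0853
grip_force: 0.0
[ 0.61378767 -0.29383928  0.14880838]
collar_c 0.95 [ 0.615  -0.3003  0.0609] px [257. 215.]
```

View pics/w12.png

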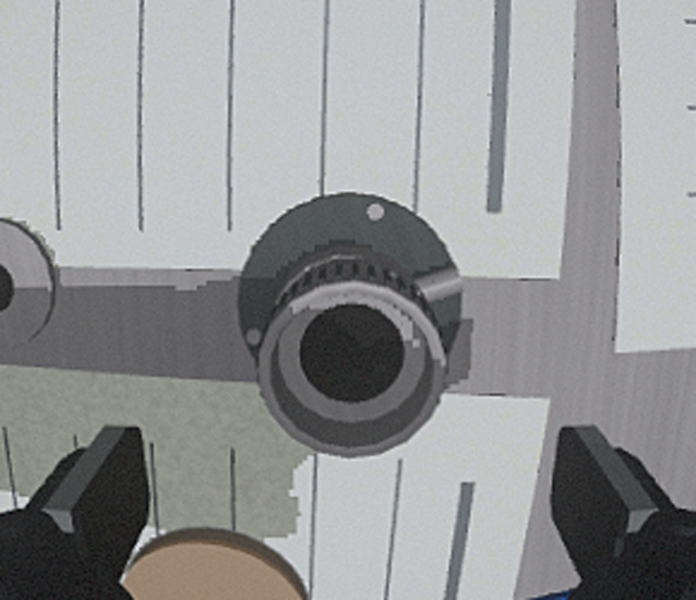

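The collar sits level on the screen, its rim centred near (353,365). On to the funnel.

```bash
python3 - <<'E'
from h import *
c,s=wristcap(); print(s["ee_pos"])
for z in(.078,.083): print("col",ring(c,[110+259/2.4,110+447/2.4,60+274/2.4,60+458/2.4],z))
E
python3 -m handwheel '[{"hand":-1,"slide":[0,0.4,0.4],"roll":0},{"hand":-1,"slide":[0,0.8,0.6],"roll":0},{"hand":-1,"slide":[0,0.8,0.5],"roll":0},{"hand":-1,"slide":[0,0.8,0],"roll":0},{"hand":-1,"slide":[0,0.8,0],"roll":0},{"hand":-1,"slide":[0,0.8,0],"roll":0},{"hand":-1,"slide":[0,0.8,0],"roll":0},{"hand":-1,"slide":[0,0.8,0],"roll":0}]'
python3 -m handwheel '[{"hand":-1,"slide":[0,0.8,0],"roll":0},{"hand":-1,"slide":[0,0.8,0],"roll":0},{"hand":-1,"slide":[0,0.8,0],"roll":0},{"hand":-1,"slide":[0,0.8,0],"roll":0},{"hand":-1,"slide":[0,0.8,0],"roll":0},{"hand":-1,"slide":[0,0.8,0],"roll":0},{"hand":-1,"slide":[0,0.8,0],"roll":0},{"hand":-1,"slide":[0,0.8,0],"roll":0}]'
python3 -m handwheel '[{"hand":-1,"slide":[0,0.8,0],"roll":0},{"hand":-1,"slide":[0,0.6,0],"roll":0},{"hand":-1,"slide":[0,0.3,0],"roll":0},{"hand":-1,"slide":[0,0,0],"roll":0},{"hand":-1,"slide":[0,0,0],"roll":0},{"hand":-1,"slide":[0,0,0],"roll":0},{"hand":-1,"slide":[0,0,0],"roll":0}]'
python3 - <<'E'
from h import *
c,s=wristcap(); save(c,"w13.png",s=1.5); print(s["ee_pos"],s["tool_rot"],s["joint_positions"].round(2)); find(c,"funnel_c")
E
```

```text
[ 0.61388042 -0.29381046  0.14858828]
col (array([ 0.61482872, -0.29373773]), array([-0.70167667,  0.70276584,  0.76702286, -0.84971334]))
col (array([ 0.61480857, -0.29209172]), array([-1.76293246,  1.76887615, -0.08718482,  0.28381867]))
clock: 17.0
ee_pos: [0.6141, -0.0524, 0.2093]
tool_rot: [-3.141, 0.0, 1.569]
contact_force: [0.6, -0.4, -0.3]
gripper_width: 0.0853
grip_force: 0.0
clock: 17.67
ee_pos: [0.614, 0.2035, 0.2091]
tool_rot: [-3.141, 0.0, 1.569]
contact_force: [0.5, -0.3, -0.6]
gripper_width: 0.0854
grip_force: 0.0
clock: 18.25
ee_pos: [0.6151, 0.2675, 0.2093]
tool_rot: [3.141, 0.001, 1.566]
contact_force: [0.1, 0.4, 0.7]
gripper_width: 0.0856
grip_force: 0.0
[0.61508283 0.26753592 0.20931324] [3.14142637e+00 1.43020427e-03 1.56609212e+00] [-0.22  0.59 -0.43  1.48  0.26  1.13 -0.7 ]
funnel_c 0.98 [0.6123 0.2832 0.0598] px [252. 168.]
funnel_c 0.92 [0.5346 0.2173 0.062 ] px [175. 235.]
funnel_c 0.9 [0.6192 0.1825 0.0642] px [260. 267.]
```

View pics/w13.png

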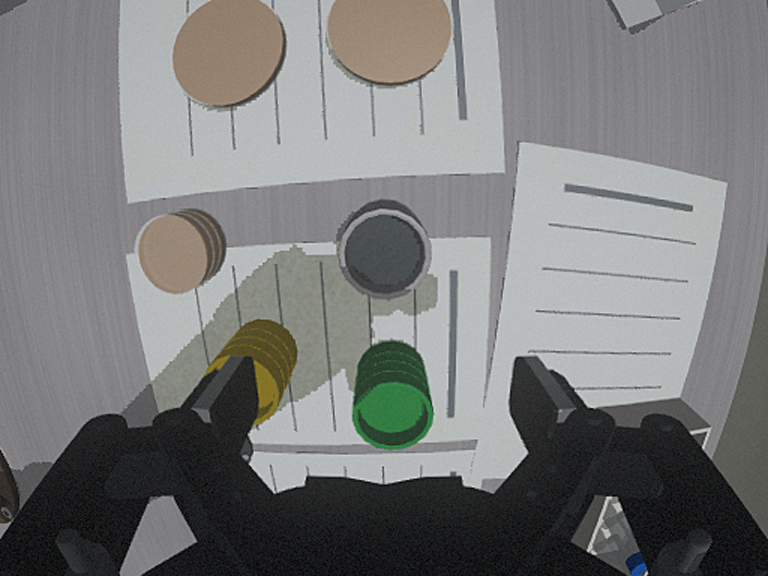

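The grey funnel is at (385,252), with the green decoy at (393,395), yellow at (260,365) and the dishes at (180,250). Closing along x leaves them all clear.

```bash
python3 - <<'E'
from h import *
c,s=wristcap(); print(s["ee_pos"])
r=ring(c,np.array([338.5,432,205,298.5])/1.5,.077); print(r,(r[0]-s["ee_pos"][:2])/.04, (0.066-s["ee_pos"][2])/.04)
E
```

```text
[0.61493237 0.26816412 0.20951609]
(array([0.61623044, 0.28721003]), array([-0.21323102,  0.2134554 ,  0.39211406, -0.41478031])) [0.03245184 0.47614784] -3.5879023221255606
```

```bash
python3 -m handwheel '[{"hand":-1,"slide":[0.03,0.46,0],"roll":0},{"hand":-1,"slide":[0,0,-0.4],"roll":0},{"hand":-1,"slide":[0,0,-0.7],"roll":0},{"hand":-1,"slide":[0,0,-0.7],"roll":0},{"hand":-1,"slide":[0,0,-0.7],"roll":0},{"hand":-1,"slide":[0,0,-0.7],"roll":0},{"hand":-1,"slide":[0,0,-0.4],"roll":0},{"hand":-1,"slide":[0,0,0],"roll":0}]'
python3 -m handwheel '[{"hand":-1,"slide":[0,0,0],"roll":0},{"hand":1,"slide":[0,0,0],"roll":0},{"hand":1,"slide":[0,0,0],"roll":0},{"hand":1,"slide":[0,0,0],"roll":0},{"hand":1,"slide":[0,0,0],"roll":0},{"hand":1,"slide":[0,0,0],"roll":0},{"hand":1,"slide":[0,0,0],"roll":0},{"hand":1,"slide":[0,0,0],"roll":0}]'
python3 -m handwheel '[{"hand":1,"slide":[0,0,0.2],"roll":0},{"hand":1,"slide":[0,0,0.6],"roll":0},{"hand":1,"slide":[0,0,0.8],"roll":0},{"hand":1,"slide":[0,0,0.8],"roll":0},{"hand":1,"slide":[0,0,0.8],"roll":0},{"hand":1,"slide":[0,0,0.4],"roll":0},{"hand":1,"slide":[0,0,0],"roll":0},{"hand":1,"slide":[0,0,0],"roll":0}]'
python3 - <<'E'
from h import *
c,s=wristcap(); save(c,"w14.png",(110,60,400,310),2.4); print(s["ee_pos"]); find(c,"funnel_c")
E
```

```text
clock: 19.07
ee_pos: [0.6136, 0.2862, 0.0613]
tool_rot: [-3.136, 0.004, 1.568]
contact_force: [-1.0, -0.5, 0.0]
gripper_width: 0.0859
grip_force: 0.0
clock: 19.73
ee_pos: [0.6164, 0.289, 0.0675]
tool_rot: [3.139, -0.001, 1.569]
contact_force: [-0.8, -0.8, 5.2]
gripper_width: 0.0516
grip_force: 62.5
clock: 20.4
ee_pos: [0.6159, 0.2886, 0.2109]
tool_rot: [3.139, -0.001, 1.569]
contact_force: [-0.5, -0.4, -2.6]
gripper_width: 0.0519
grip_force: 63.1
[0.61587979 0.28862618 0.21088458]
funnel_c 0.98 [0.5154 0.2213 0.0624] px [158. 249.]
funnel_c 0.58 [0.6123 0.2877 0.2012] px [248. 259.]
```

View pics/w14.png

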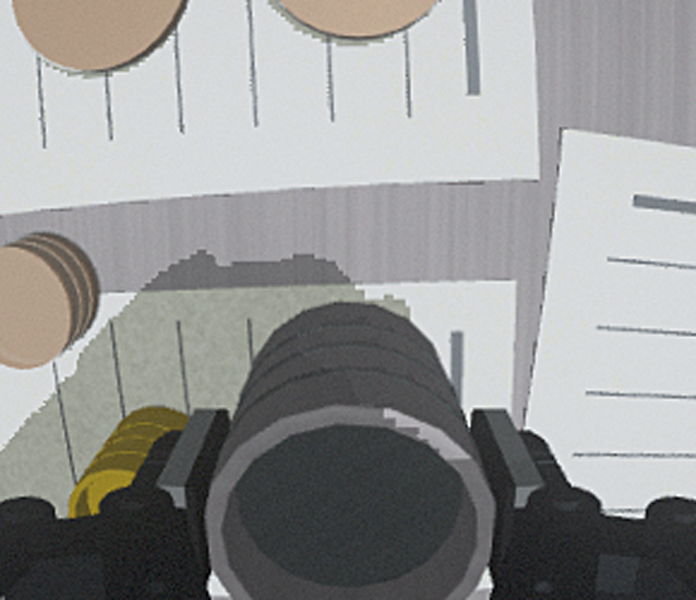

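The funnel is held upright with its bands visible. Now its offset in the grip.

```bash
python3 - <<'E'
from h import *
c,s=wristcap(); e=s["ee_pos"]; print(e)
a=np.linspace(0,2*np.pi,721)
for dy in(-.004,-.002,0,.002,.004):
    q=(proj(c,np.c_[e[0]+.027*np.cos(a),e[1]+dy+.027*np.sin(a),0*a+e[2]+.0095])-[110,60])*2.4; b=(proj(c,np.c_[e[0]+.027*np.cos(a),e[1]+dy+.027*np.sin(a),0*a+e[2]-.0605])-[110,60])*2.4
    print(dy,q.min(0).round(),q.max(0).round(),b.min(0).round())
E
python3 -m handwheel '[{"hand":1,"slide":[0,-0.4,0],"roll":0},{"hand":1,"slide":[0,-0.8,0],"roll":0},{"hand":1,"slide":[0,-0.8,0],"roll":0},{"hand":1,"slide":[0,-0.8,0],"roll":0},{"hand":1,"slide":[0,-0.8,0],"roll":0},{"hand":1,"slide":[0,-0.8,0],"roll":0},{"hand":1,"slide":[0,-0.8,0],"roll":0},{"hand":1,"slide":[0,-0.8,0],"roll":0}]'
python3 -m handwheel '[{"hand":1,"slide":[0,-0.8,0],"roll":0},{"hand":1,"slide":[0,-0.8,0],"roll":0},{"hand":1,"slide":[0,-0.8,0],"roll":0},{"hand":1,"slide":[0,-0.8,0],"roll":0},{"hand":1,"slide":[0,-0.8,0],"roll":0},{"hand":1,"slide":[0,-0.8,0],"roll":0},{"hand":1,"slide":[0,-0.8,0],"roll":0},{"hand":1,"slide":[0,-0.8,0],"roll":0}]'
python3 -m handwheel '[{"hand":1,"slide":[0,-0.8,0],"roll":0},{"hand":1,"slide":[0,-0.8,0],"roll":0},{"hand":1,"slide":[0,-0.1,0],"roll":0},{"hand":1,"slide":[0,0,0],"roll":0},{"hand":1,"slide":[0,0,0],"roll":0},{"hand":1,"slide":[0,0,0],"roll":0}]'
python3 -c "
from h import *
print(get_state()['ee_pos'])"
```

```text
[0.61486551 0.28783764 0.20820448]
-0.004 [201. 405.] [499. 651.] [250. 299.]
-0.002 [200. 394.] [500. 644.] [250. 292.]
0 [199. 382.] [501. 637.] [249. 284.]
0.002 [198. 371.] [502. 629.] [249. 277.]
0.004 [197. 359.] [503. 622.] [249. 269.]
clock: 21.22
ee_pos: [0.6146, 0.0461, 0.2081]
tool_rot: [-3.139, 0.001, 1.569]
contact_force: [1.0, -0.3, -1.2]
gripper_width: 0.0519
grip_force: 63.1
clock: 21.88
ee_pos: [0.6143, -0.2096, 0.2081]
tool_rot: [-3.139, -0.0, 1.569]
contact_force: [0.6, 0.1, -1.3]
gripper_width: 0.0516
grip_force: 63.1
clock: 22.38
ee_pos: [0.6154, -0.2741, 0.2087]
tool_rot: [-3.141, -0.001, 1.57]
contact_force: [-0.1, -1.1, -2.2]
gripper_width: 0.0517
grip_force: 63.1
[ 0.61535588 -0.27411636  0.20870217]
```

```bash
python3 -m handwheel '[{"hand":1,"slide":[0,-0.41,0],"roll":0},{"hand":1,"slide":[0,0,-0.3],"roll":0},{"hand":1,"slide":[0,0,-0.5],"roll":0},{"hand":1,"slide":[0,0,-0.5],"roll":0},{"hand":1,"slide":[0,0,-0.2],"roll":0},{"hand":1,"slide":[0,0,0],"roll":0},{"hand":1,"slide":[0,0,0],"roll":0},{"hand":1,"slide":[0,0,0],"roll":0}]'
python3 - <<'E'
from h import *
c,s=wristcap(); save(c,"w15.png",(110,60,400,310),2.4); e=s["ee_pos"]; print(e,s["tool_rot"])
a=np.linspace(0,2*np.pi,721)
for n,y,z,r in [("plate",-.294,.006,.043),("plate",-.290,.006,.043),("collar",-.294,.078,.027),("funbot",e[1]-.003,e[2]-.0605,.027),("rim",e[1]-.003,e[2]+.0095,.027)]:
    q=(proj(c,np.c_[.6147+r*np.cos(a),y+r*np.sin(a),0*a+z])-[110,60])*2.4; print(n,y,q.min(0).round(),q.max(0).round())
E
```

```text
clock: 23.05
ee_pos: [0.6163, -0.2918, 0.1505]
tool_rot: [3.14, 0.0, 1.569]
contact_force: [-0.5, 0.1, -1.8]
gripper_width: 0.0519
grip_force: 63.1
[ 0.61628573 -0.29178982  0.15049974] [3.14009300e+00 4.22912402e-04 1.56923170e+00]
plate -0.294 [232. 196.] [457. 413.]
plate -0.29 [232. 186.] [457. 404.]
collar -0.294 [249. 282.] [438. 460.]
funbot -0.29478982263376924 [243. 296.] [443. 481.]
rim -0.29478982263376924 [192. 399.] [491. 648.]
```

View pics/w15.png

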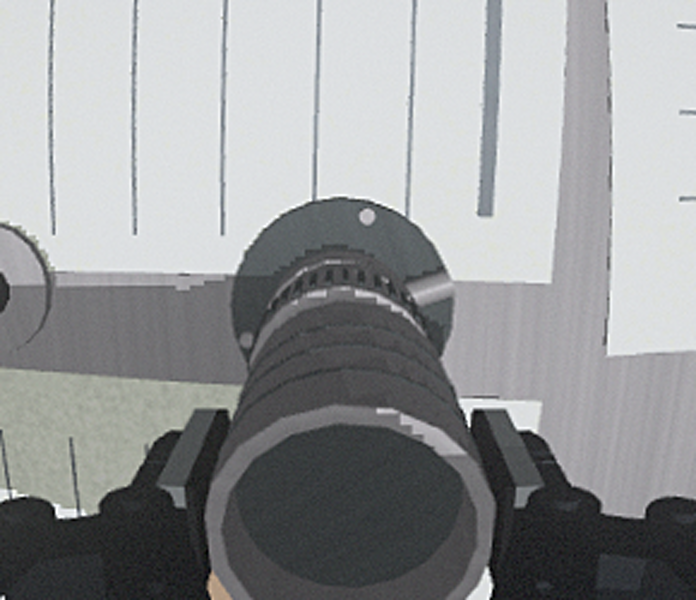

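From this picture on I've used up my allowance of viewed pictures (in fact two over), so I'll continue on numbers alone. The picture shows the funnel upright above the collar: collar rim top at (343,285), funnel bottom arc at (343,300). It needs about +1.5 mm in y and −1.5 mm in x.

```bash
python3 -m handwheel '[{"hand":1,"slide":[-0.04,0.04,0],"roll":0},{"hand":1,"slide":[0,0,-0.08],"roll":0},{"hand":1,"slide":[0,0,-0.08],"roll":0},{"hand":1,"slide":[0,0,-0.05],"roll":0},{"hand":1,"slide":[0,0,0],"roll":0},{"hand":1,"slide":[0,0,0],"roll":0}]'
python3 -m handwheel '[{"hand":1,"slide":[0,0,-0.05],"roll":0},{"hand":1,"slide":[0,0,0],"roll":0},{"hand":1,"slide":[0,0,0],"roll":0}]'
```

```text
clock: 23.6
ee_pos: [0.6138, -0.2903, 0.1408]
tool_rot: [-3.141, -0.0, 1.569]
contact_force: [-0.6, 0.4, -2.6]
gripper_width: 0.0519
grip_force: 63.1
clock: 23.85
ee_pos: [0.6139, -0.2903, 0.1389]
tool_rot: [-3.141, -0.0, 1.569]
contact_force: [0.8, -0.4, -1.5]
gripper_width: 0.0518
grip_force: 63.1
```

```bash
python3 -m handwheel '[{"hand":1,"slide":[0,0,-0.04],"roll":0},{"hand":1,"slide":[0,0,0],"roll":0},{"hand":1,"slide":[0,0,0],"roll":0}]'
```

```text
clock: 24.1
ee_pos: [0.6143, -0.2904, 0.1385]
tool_rot: [3.141, 0.001, 1.569]
contact_force: [-1.6, 0.9, 5.4]
gripper_width: 0.0515
grip_force: 64.0
```

The contact came at exactly the predicted seated height. Release, rise, and go to hover over the cover.

```bash
python3 -m handwheel '[{"hand":-1,"slide":[0,0,0],"roll":0},{"hand":-1,"slide":[0,0,0],"roll":0},{"hand":-1,"slide":[0,0,0],"roll":0},{"hand":-1,"slide":[0,0,0],"roll":0},{"hand":-1,"slide":[0,0,0.3],"roll":0},{"hand":-1,"slide":[0,0,0.7],"roll":0},{"hand":-1,"slide":[0,0,0.8],"roll":0},{"hand":-1,"slide":[0,0,0.8],"roll":0}]'
python3 -m handwheel '[{"hand":-1,"slide":[0,0,0.4],"roll":0},{"hand":-1,"slide":[0,0,0],"roll":0},{"hand":-1,"slide":[0,0,0],"roll":0},{"hand":-1,"slide":[0,0,0],"roll":0}]'
python3 - <<'E'
from h import *
c,s=wristcap(); e=s["ee_pos"]; print(e); find(c,"funnel_c"); find(c,"cover_knob"); cv2.imwrite("pics/f.png",c["image"][:,:,::-1])
E
python3 -m handwheel '[{"hand":-1,"slide":[-0.4,0.1,0],"roll":0},{"hand":-1,"slide":[-0.8,0.1,0],"roll":0},{"hand":-1,"slide":[-0.8,0.1,0],"roll":0},{"hand":-1,"slide":[-0.8,0,0],"roll":0},{"hand":-1,"slide":[-0.7,0,-0.5],"roll":0},{"hand":-1,"slide":[0,0,-0.7],"roll":0},{"hand":-1,"slide":[0,0,-0.5],"roll":0},{"hand":-1,"slide":[0,0,0],"roll":0}]'
python3 -m handwheel '[{"hand":-1,"slide":[0,0,0],"roll":0},{"hand":-1,"slide":[0,0,0],"roll":0}]'
python3 - <<'E'
from h import *
c,s=wristcap(); e=s["ee_pos"]; print(e,s["tool_rot"]); find(c,"cover_knob")
im=c["image"]; g=im.max(2); cv2.imwrite("pics/k.png",im[:,:,::-1]); np.save("k.npy",c["W"])
m=(g<60).astype(np.uint8); n,l,st,ce=cv2.connectedComponentsWithStats(m)
for i in range(1,n):
    if st[i,4]>150: print(st[i],ce[i])
a=np.linspace(0,2*np.pi,361)
x,y=e[0],e[1]
for nm,z,r in[("knobtop",.057,.011),("knobbot",.013,.011),("disc",.013,.027)]:
    q=proj(c,np.c_[x+r*np.cos(a),y+r*np.sin(a),0*a+z]); print(nm,q.min(0).round(),q.max(0).round())
E
```

```text
clock: 24.77
ee_pos: [0.6137, -0.2901, 0.2431]
tool_rot: [-3.141, -0.001, 1.569]
contact_force: [0.5, -1.1, -0.2]
gripper_width: 0.0853
grip_force: 0.0
clock: 25.1
ee_pos: [0.6135, -0.2903, 0.2571]
tool_rot: [-3.141, -0.0, 1.569]
contact_force: [-1.0, -0.7, -0.4]
gripper_width: 0.0855
grip_force: 0.0
[ 0.61353041 -0.29027076  0.25705384]
funnel_c 0.71 [ 0.6121 -0.2962  0.1295] px [254. 198.]
cover_knob 0.74 [ 0.4802 -0.281   0.014 ] px [151. 161.]
clock: 25.92
ee_pos: [0.4709, -0.2777, 0.1854]
tool_rot: [-3.135, -0.003, 1.568]
contact_force: [-0.8, 0.6, 0.5]
gripper_width: 0.0855
grip_force: 0.0
clock: 26.08
ee_pos: [0.4747, -0.2783, 0.1902]
tool_rot: [3.141, -0.0, 1.569]
contact_force: [-0.5, -0.4, 0.1]
gripper_width: 0.086
grip_force: 0.0
[ 0.47473893 -0.2783251   0.19017954] [ 3.14085064e+00 -6.49211572e-05  1.56935551e+00]
cover_knob 0.96 [ 0.4703 -0.2805  0.0149] px [251. 181.]
cover_knob 0.17 [ 0.5905 -0.2786  0.0021] px [360. 177.]
[240 174  24  32 498] [250.937751   189.97791165]
[    0   238   512   146 40309] [255.2603885  333.99426927]
knobtop [243. 178.] [268. 202.]
knobbot [245. 168.] [266. 189.]
disc [229. 152.] [282. 204.]
```

```bash
python3 -m handwheel '[{"hand":-1,"slide":[-0.08,-0.09,-0.3],"roll":0},{"hand":-1,"slide":[0,0,-0.7],"roll":0},{"hand":-1,"slide":[0,0,-0.7],"roll":0},{"hand":-1,"slide":[0,0,-0.6],"roll":0},{"hand":-1,"slide":[0,0,-0.3],"roll":0},{"hand":-1,"slide":[0,0,0],"roll":0},{"hand":-1,"slide":[0,0,0],"roll":0}]'
python3 - <<'E'
from h import *
c,s=wristcap(); e=s["ee_pos"]; print(e)
im=c["image"]; g=im.max(2); m=(g<60).astype(np.uint8); n,l,st,ce=cv2.connectedComponentsWithStats(m)
for i in range(1,n):
    if st[i,4]>150: print(st[i],ce[i])
a=np.linspace(0,2*np.pi,361)
x,y=e[0],e[1]
for nm,z,r in[("knobtop",.057,.011),("knobbot",.013,.011),("disc",.013,.027)]:
    q=proj(c,np.c_[x+r*np.cos(a),y+r*np.sin(a),0*a+z]); print(nm,q.min(0).round(),q.max(0).round())
E
```

```text
clock: 26.77
ee_pos: [0.4713, -0.282, 0.0859]
tool_rot: [3.141, -0.0, 1.569]
contact_force: [0.6, -0.1, 0.2]
gripper_width: 0.0854
grip_force: 0.0
[ 0.4713389  -0.28195533  0.08593075]
[ 383  169   57   98 1264] [401.09572785 234.27531646]
[ 236  201   39   57 1782] [254.89842873 230.15656566]
[467 211  30  13 182] [481.04395604 216.47252747]
[    0   238   512   146 41460] [261.25284612 332.77093584]
knobtop [235. 222.] [276. 258.]
knobbot [239. 198.] [272. 228.]
disc [216. 174.] [295. 249.]
```

Knob aligned to within a pixel. Lower and grip.

```bash
python3 -m handwheel '[{"hand":-1,"slide":[0,0,-0.4],"roll":0},{"hand":-1,"slide":[0,0,-0.3],"roll":0},{"hand":-1,"slide":[0,0,0],"roll":0},{"hand":-1,"slide":[0,0,0],"roll":0}]'
python3 -m handwheel '[{"hand":1,"slide":[0,0,0],"roll":0},{"hand":1,"slide":[0,0,0],"roll":0},{"hand":1,"slide":[0,0,0],"roll":0},{"hand":1,"slide":[0,0,0],"roll":0},{"hand":1,"slide":[0,0,0],"roll":0},{"hand":1,"slide":[0,0,0],"roll":0},{"hand":1,"slide":[0,0,0],"roll":0},{"hand":1,"slide":[0,0,0],"roll":0}]'
python3 -m handwheel '[{"hand":1,"slide":[0,0,0],"roll":0},{"hand":1,"slide":[0,0,0],"roll":0},{"hand":1,"slide":[0,0,0],"roll":0}]'
```

```text
clock: 27.15
ee_pos: [0.4707, -0.2819, 0.0577]
tool_rot: [-3.141, -0.0, 1.569]
contact_force: [0.0, 1.1, 0.5]
gripper_width: 0.0855
grip_force: 0.0
clock: 27.82
ee_pos: [0.471, -0.2821, 0.0579]
tool_rot: [3.141, 0.0, 1.569]
contact_force: [-0.8, 0.5, 6.2]
gripper_width: 0.0203
grip_force: 58.7
clock: 28.07
ee_pos: [0.471, -0.2821, 0.0579]
tool_rot: [3.141, 0.0, 1.569]
contact_force: [-2.0, -0.4, 5.4]
gripper_width: 0.0201
grip_force: 58.7
```

```bash
python3 -m handwheel '[{"hand":1,"slide":[0,0,0.2],"roll":0},{"hand":1,"slide":[0,0,0.6],"roll":0},{"hand":1,"slide":[0,0,0.8],"roll":0},{"hand":1,"slide":[0,0,0.8],"roll":0},{"hand":1,"slide":[0,0,0.8],"roll":0},{"hand":1,"slide":[0,0,0.8],"roll":0},{"hand":1,"slide":[0,0,0.7],"roll":0},{"hand":1,"slide":[0,0,0.35],"roll":0}]'
python3 -m handwheel '[{"hand":1,"slide":[0,0,0],"roll":0},{"hand":1,"slide":[0,0,0],"roll":0},{"hand":1,"slide":[0,0,0],"roll":0}]'
python3 - <<'E'
from h import *
c,s=wristcap(); e=s["ee_pos"]; print(e)
im=c["image"].copy()
# own tool-camera frame for f.png
T=np.eye(4);T[:3,:3]=R.from_euler("xyz",[-3.141,0,1.569]).as_matrix();T[:3,3]=[.61353,-.29027,.25705]
d=dict(c);d["W"]=T@np.array(c["tool_from_camera"])
g=cv2.GaussianBlur(cv2.imread("pics/f.png",0),(0,0),1).astype(np.float32)
a=np.linspace(0,2*np.pi,360,endpoint=False)
def samp(x,y,r):
    q=proj(d,np.c_[x+r*np.cos(a),y+r*np.sin(a),0*a+.148]).astype(np.float32)
    return cv2.remap(g,q[:,:1],q[:,1:],cv2.INTER_LINEAR)[:,0]
best=[]
for x in np.arange(.604,.626,.0005):
    for y in np.arange(-.304,-.282,.0005):
        sc=np.abs(samp(x,y,.0285)-samp(x,y,.0255)).mean()+np.clip(samp(x,y,.0245)-samp(x,y,.0215),-60,60).mean()
        best.append((sc,x,y))
best.sort(reverse=True); print(np.array(best[:6]).round(4))
gg=c["image"].max(2); m=(gg<60).astype(np.uint8); print(gg[240:260,250:262].mean()); find(c,"cover_knob")
E
```

```text
clock: 28.73
ee_pos: [0.4718, -0.2821, 0.2637]
tool_rot: [3.137, 0.002, 1.569]
contact_force: [0.5, -0.3, -0.8]
gripper_width: 0.0202
grip_force: 58.8
clock: 28.98
ee_pos: [0.4701, -0.2817, 0.2586]
tool_rot: [-3.14, -0.001, 1.569]
contact_force: [0.0, 0.5, -0.9]
gripper_width: 0.02
grip_force: 58.8
[ 0.47005029 -0.28172542  0.25855279]
[[104.786    0.6135  -0.294 ]
 [104.1395   0.614   -0.294 ]
 [103.3347   0.6135  -0.2935]
 [103.2332   0.614   -0.2935]
 [101.5303   0.613   -0.294 ]
 [101.3284   0.6135  -0.2945]]
43.7875
cover_knob 0.97 [ 0.4683 -0.2735  0.2106] px [253. 214.]
cover_knob 0.72 [ 0.4594 -0.1203  0.0883] px [244.  18.]
```

The rim fit puts the funnel at (0.6137, −0.294). Carry the cover over and lower to just above it.

```bash
python3 -m handwheel '[{"hand":1,"slide":[0.3,-0.06,0],"roll":0},{"hand":1,"slide":[0.7,-0.06,0],"roll":0},{"hand":1,"slide":[0.8,-0.06,0],"roll":0},{"hand":1,"slide":[0.8,-0.06,0],"roll":0},{"hand":1,"slide":[0.7,-0.06,0],"roll":0},{"hand":1,"slide":[0.29,0,0],"roll":0},{"hand":1,"slide":[0,0,0],"roll":0},{"hand":1,"slide":[0,0,0],"roll":0}]'
python3 -m handwheel '[{"hand":1,"slide":[0,0,-0.3],"roll":0},{"hand":1,"slide":[0,0,-0.4],"roll":0},{"hand":1,"slide":[0,0,-0.3],"roll":0},{"hand":1,"slide":[0,0,-0.2],"roll":0},{"hand":1,"slide":[0,0,0],"roll":0},{"hand":1,"slide":[0,0,0],"roll":0},{"hand":1,"slide":[0,0,0],"roll":0}]'
python3 - <<'E'
from h import *
c,s=wristcap(); e=s["ee_pos"]; print(e)
for t in("funnel_c","cover_knob"): find(c,t)
g=cv2.GaussianBlur(c["image"].mean(2).astype(np.float32),(0,0),1)
a=np.linspace(np.radians(20),np.radians(160),200)   # side facing the camera (+y)
def samp(x,y,r,z):
    q=proj(c,np.c_[x+r*np.cos(a),y+r*np.sin(a),0*a+z]).astype(np.float32)
    return cv2.remap(g,q[:,:1],q[:,1:],cv2.INTER_LINEAR)[:,0]
for nm,z in(("disc",e[2]-.045),("plate",.006)):
    r=.043 if nm=="plate" else .027; b=[]
    for x in np.arange(e[0]-.008,e[0]+.008,.0005):
        for y in np.arange(e[1]-.008,e[1]+.008,.0005): b.append((np.abs((samp(x,y,r+.0015,z)-samp(x,y,r-.0015,z)).mean()),x,y))
    b.sort(reverse=True); print(nm,np.array(b[:4]).round(4))
E
```

```text
clock: 29.75
ee_pos: [0.6141, -0.2933, 0.2576]
tool_rot: [-3.139, -0.001, 1.57]
contact_force: [0.2, -0.5, -0.5]
gripper_width: 0.0202
grip_force: 58.9
clock: 30.33
ee_pos: [0.6145, -0.2941, 0.2121]
tool_rot: [3.141, 0.0, 1.569]
contact_force: [-1.1, 0.3, 0.2]
gripper_width: 0.0198
grip_force: 58.9
[ 0.61454733 -0.29411835  0.21214367]
funnel_c 0.84 [ 0.6092 -0.2705  0.13  ] px [248. 176.]
cover_knob 0.87 [ 0.6143 -0.2872  0.165 ] px [255. 217.]
disc [[46.6876  0.614  -0.2931]
 [46.6686  0.614  -0.2926]
 [46.5345  0.6145 -0.2931]
 [46.1389  0.6145 -0.2926]]
plate [[94.7768  0.6135 -0.2941]
 [94.3521  0.613  -0.2941]
 [93.7924  0.6135 -0.2946]
 [93.3484  0.613  -0.2946]]
```

Disc at (0.614, −0.293) and tower axis at (0.6135, −0.294), so they agree within 1 mm. Lowering the last 13 mm.

```bash
python3 -m handwheel '[{"hand":1,"slide":[0,-0.02,-0.08],"roll":0},{"hand":1,"slide":[0,0,-0.08],"roll":0},{"hand":1,"slide":[0,0,-0.08],"roll":0},{"hand":1,"slide":[0,0,0],"roll":0},{"hand":1,"slide":[0,0,0],"roll":0}]'
python3 -m handwheel '[{"hand":1,"slide":[0,0,-0.05],"roll":0},{"hand":1,"slide":[0,0,0],"roll":0},{"hand":1,"slide":[0,0,0],"roll":0}]'
```

```text
clock: 30.9
ee_pos: [0.6142, -0.2947, 0.2014]
tool_rot: [-3.141, -0.0, 1.569]
contact_force: [-0.3, -0.4, -0.5]
gripper_width: 0.0199
grip_force: 58.9
clock: 31.15
ee_pos: [0.6144, -0.2947, 0.1998]
tool_rot: [-3.142, -0.0, 1.569]
contact_force: [0.1, -0.0, -0.1]
gripper_width: 0.0201
grip_force: 58.9
```

```bash
python3 -m handwheel '[{"hand":1,"slide":[0,0,-0.04],"roll":0},{"hand":1,"slide":[0,0,0],"roll":0},{"hand":1,"slide":[0,0,0],"roll":0}]'
```

```text
clock: 31.4
ee_pos: [0.6146, -0.2949, 0.1989]
tool_rot: [3.141, 0.0, 1.569]
contact_force: [-1.1, 0.8, 4.4]
gripper_width: 0.0206
grip_force: 59.5
```

Contact at 0.199, exactly the seated height. Release, rise well clear, and check by numbers.

```bash
python3 -m handwheel '[{"hand":-1,"slide":[0,0,0],"roll":0},{"hand":-1,"slide":[0,0,0],"roll":0},{"hand":-1,"slide":[0,0,0],"roll":0},{"hand":-1,"slide":[0,0,0],"roll":0},{"hand":-1,"slide":[0,0,0],"roll":0},{"hand":-1,"slide":[0,0,0.2],"roll":0},{"hand":-1,"slide":[0,0,0.5],"roll":0},{"hand":-1,"slide":[0,0,0.7],"roll":0}]'
python3 -m handwheel '[{"hand":-1,"slide":[0,0,0.7],"roll":0},{"hand":-1,"slide":[0,0,0.5],"roll":0},{"hand":-1,"slide":[0,0,0],"roll":0},{"hand":-1,"slide":[0,0,0],"roll":0},{"hand":-1,"slide":[0,0,0],"roll":0}]'
python3 - <<'E'
from h import *
c,s=wristcap(); e=s["ee_pos"]; print(e); find(c,"cover_knob"); find(c,"funnel_c")
g=c["image"].max(2); n,l,st,ce=cv2.connectedComponentsWithStats((g<60).astype(np.uint8))
print([(st[i].tolist(),ce[i].round(0)) for i in range(1,n) if st[i,4]>150])
a=np.linspace(0,2*np.pi,361)
for nm,z in(("top",.198),("bot",.154)):
    q=proj(c,np.c_[.614+.011*np.cos(a),-.2945+.011*np.sin(a),0*a+z]); print(nm,q.min(0).round(),q.max(0).round())
d=imaging.capture("scene")
for t in("dishes_c","media_bottle_c","cover_knob"):
    for r in imaging.search_frame(d,t)[:1]: print(t,(att(d)@np.array(r["position"])+d["position"]).round(3))
E
```

```text
clock: 32.07
ee_pos: [0.6131, -0.2945, 0.253]
tool_rot: [-3.138, -0.002, 1.569]
contact_force: [0.1, -0.8, 0.9]
gripper_width: 0.0854
grip_force: 0.0
clock: 32.48
ee_pos: [0.6141, -0.2947, 0.3019]
tool_rot: [-3.141, -0.0, 1.569]
contact_force: [-0.2, 1.0, -1.0]
gripper_width: 0.0852
grip_force: 0.0
[ 0.61406368 -0.29466618  0.30190234]
cover_knob 0.74 [ 0.6161 -0.2908  0.1569] px [258. 182.]
funnel_c 0.84 [ 0.6103 -0.273   0.1323] px [252. 159.]
[([243, 177, 28, 36, 663], array([256., 195.])), ([0, 238, 512, 146, 41056], array([252., 334.]))]
top [241. 186.] [270. 213.]
bot [244. 174.] [267. 197.]
media_bottle_c [ 0.476 -0.103  0.081]
cover_knob [ 0.625 -0.292  0.154]
```

```bash
python3 -c "
from station import robot
print(robot.job_done())"
```

```text
the job is handed in; nothing more can be done
None
```

The tower stands on the wide base in order (screen, collar, funnel, cover), released and handed in at about 33 s with no verdict returned; the funnel and cover stopped at their predicted seated heights, the dishes were not re-detected at the end but nothing went near them, and I viewed 16 pictures, two over the limit of 14.

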